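# Check-weigh a two-tray kit on the packing bench scale

## Robot

A 6-joint arm with a two-finger parallel gripper is mounted at the origin on the work surface. World frame = base frame: x ahead of the robot, y to its left, z up, the work surface at z = 0. Lengths are in m, angles in degrees, forces in N, time in s.
With the tool pointing down it reaches from about 0.4 to 0.825 m from the base axis. Payload 7 kg.
Tool frame: the origin (TCP) lies on the centre line of the jaws, within the pads' length; the fingertips stand 11 mm ahead of it and the grasp point (between the pads) lies 8 mm behind it; z points along the fingers, y is the direction in which the jaws open and shut (so a half turn about z gives the same grasp; the last joint's range is limited). The gripper opens to 88 mm and grips with 3 to 60 N. Pads are 19 mm wide; open, the fingers measure 130 mm over their backs; the gripper's body (78 mm by 193 mm) begins 47 mm behind the grasp point.
Start: joints at [82.684, 20.546, 0.682, 0, -70.136, -16.507], TCP at [0.273, 0.617, 0.238] pointing down, gripper open.
Joint ranges: [-176.03, 176.03], [-82.01, 121.73], [-58.28, 71.71], [-173.87, 95.51], [-174.79, -0.11], [-173.66, 173.66]. Speed limits (degrees/s): [136.94, 136.94, 172.46, 180, 180, 180].

## Interface

Orientations are given as [roll, pitch, yaw] about the fixed x, y, z axes, in that order (R = Rz(yaw) Ry(pitch) Rx(roll)).
In Python, from plant import ctrl, cams, order gives the robot as it stands.
- The arm moves only by the tool jog_arm, never from a script. Its argument "motion" is a list of rows, each an object with "offset": the shift along the tool's x, y, z in mm, a list of three; "roll": the turn about the tool's z in rad; "hand": the finger opening in mm, from 0 to 87.6. A call has 1 to 20 rows; each row is the pose to reach, as a shift and turn from the pose commanded when the call began, along the tool's axes at that moment; what a row does not reach only later rows make up. A row lasts 1/12 s, in which the tool goes at most 41.7 mm and 7.16 degrees, less where a joint would pass 70% of its speed; a pose out of reach is approached as far as the arm can. A call with a gripper value outside its range is refused whole. The fingers move at their own pace and stop on an object; the grip force is fixed at half the most. Time passes only in rows, so rows that repeat a pose let the fingers close. It gives the time, the measured TCP pose, the force and the opening at its end, in the units of the state.
- ctrl.get_obs(): the state, without advancing time (a new reading comes with each control period).
- cams.snapshot(name): name is "side" or "top" or "wrist"; returns a dict with "img" (420x560x3 uint8, red, green, blue), "K" (3x3 intrinsics, pixels), "cam_to_world" (4x4, takes a point from camera to world coordinates); the wrist camera has in their place "T_tool_cam" (4x4, takes a point from camera to tool coordinates, whose origin is the TCP and whose axes are the flange's). Camera axes: x right, y down, z forward; pixel columns grow to the right and rows downward; lengths in m; the calibration is good to about 2 mm. A picture is of the moment at which its call begins: read the wrist's pose just before it. There is no depth.
- order.close_job(): hands the job in, once; it reports no verdict.
The state is a dict: "clock": time; "joint_pos": joint angles; "qvel": joint speeds; "tau": joint torques, N m; "tool_pos": TCP position; "orientation": TCP orientation; "force": force on the tool from outside, world axes, zero at the start; "moment": the same for the moment, N m; "opening": finger opening in m.
Only numpy, scipy, OpenCV 4.12 (cv2) and the standard library are available. Lean on these libraries where they do the work, as an engineer would, in place of code of your own. Each camera call takes 0.05 s, during which the arm holds its last target. There are 200 camera calls.

## Task

Weigh the two-tray kit: take the grey tray from the sloping rack and set it gently, level and centred, on the scale's steel platform so that no edge of it overhangs. Then take the blue tray and stack it on the grey one, all four corner pins dropped fully home in the sockets, with the grey tray still not overhanging. Do not bang or lean on the scale, and leave the other things on the bench where they are.

Things in the scene. Friction and masses are not known exactly. Their poses are not given: they have to be found in the camera images.
- grey_tray_center (a point): Grey tray: plastic stacking tray of brass fittings, 150 (own x) by 130 (own y) by 66 mm tall, 0.4 to 0.65 kg, with a handle across the middle, four corner posts and four pins below. Point: its centre, half-way up (33 mm above the pin tips); own z up out of the tray. Starts in either lane of the rack on its pins against the lip, tipped 28 degrees, its top towards the robot. Side walls end at this height; contents end 6 mm below it.
- blue_tray_center (a point): Blue tray: plastic stacking tray of small cartons, 150 (own x) by 130 (own y) by 66 mm tall, 0.26 to 0.42 kg, with a handle across the middle, four corner posts and four pins below. Point: its centre, half-way up (33 mm above the pin tips); own z up out of the tray. Starts in either lane of the rack on its pins against the lip, tipped 28 degrees, its top towards the robot. Side walls end at this height; contents end 6 mm below it.
- grey_handle (a point): Grip point, middle of the grey tray's dark carrying handle, about 15 mm above the tray's centre; axes as the tray's. The handle is a flat-sided bar 12 mm thick (own x), 100 mm long (own y), top 10 mm above this point, 45 mm free on either side down to 20 mm below. It slides stiffly (1.3 N) in its tray, 5 mm either way along own x, so the tray can shift in it when lifted on the slope.
- blue_handle (a point): Grip point, middle of the blue tray's dark carrying handle, about 15 mm above the tray's centre; axes as the tray's. The handle is a flat-sided bar 12 mm thick (own x), 100 mm long (own y), top 10 mm above this point, 45 mm free on either side down to 20 mm below. It slides stiffly (1.3 N) in its tray, 5 mm either way along own x, so the tray can shift in it when lifted on the slope.
- grey_top (a point): Middle of the grey tray's top, level with its post tops, 33 mm above its centre. Each post has a 11 mm square socket, 12 mm deep, in its top, 64.5 mm (own x) and 54.5 mm (own y) from the middle.
- blue_under (a point): Middle of the underside of the blue tray's floor, 25 mm below its centre. Four square pins, 9 mm wide, 8 mm long, hang below it at 64.5 mm (own x) and 54.5 mm (own y). Fully home, this underside rests on the grey post tops, the tray centres 58 mm apart; with the pins on top of the posts, beside the sockets, 66 mm.
- scale: Fixed bench scale: dark housing 176 x 156 mm, bright steel platform on top, sloping console with display on the side facing the robot (own -x), lower than the platform. Origin on the table under the middle of the housing.
- platform_center (a point): Middle of the top face of the scale's steel platform, 56 mm above the table. The platform is flat and rigid, 160 mm (own x) by 142 mm (own y). A tray standing on it has its centre 33 mm above this point.
- rack: Fixed sloping pick rack 302 mm wide, two lanes; origin on the table under its middle. The shelf drops 28 degrees to its front (own -x, robot side); its middle is 95 mm above the table. Lane centres 74 mm either side (own y), lanes 142 mm wide between 20 mm guides; front lip 28 mm above the shelf.
- grey_corner_a (a point): Bottom outer corner of the grey tray's floor at its own +x +y corner (75 mm and 65 mm from the centre line), 8 mm above the pin tips (25 mm below the tray's centre).
- grey_corner_b (a point): Bottom outer corner of the grey tray's floor at its own -x +y corner (75 mm and 65 mm from the centre line), 8 mm above the pin tips (25 mm below the tray's centre).
- grey_corner_c (a point): Bottom outer corner of the grey tray's floor at its own -x -y corner (75 mm and 65 mm from the centre line), 8 mm above the pin tips (25 mm below the tray's centre).
- grey_corner_d (a point): Bottom outer corner of the grey tray's floor at its own +x -y corner (75 mm and 65 mm from the centre line), 8 mm above the pin tips (25 mm below the tray's centre).
- tape_roll: Roll of brown packing tape lying flat, 96 mm across, 48 mm tall; a bystander. Origin under its middle.
- small_carton: Closed cardboard carton, 70 x 100 x 60 mm; a bystander. Origin under its middle.
- knife: Orange safety knife with black nose, about 135 x 20 x 14 mm, lying; a bystander. Origin under its middle.
- scanner: Dark grey pistol-shaped bar-code scanner lying on its side, about 130 x 130 x 36 mm; a bystander. Origin under its middle.
- marker: White marker pen with black cap, 135 mm long, 17 mm thick, lying; a bystander. Origin under its middle.
- bottle: Dark bottle, 66 mm across, 170 mm tall, standing; a bystander. Origin under its middle.
Not all that is in view belongs to the job. There is more than one size of the part that bears blue_tray_center; the job needs the middle-sized.

How it is judged (in metres and radians):
On the way:
1. the grey tray stands on the scale platform on its pins, level, no edge over the platform's edge (x of grey_corner_a in the frame of platform_center between -0.0805 and 0.0805 m and y of grey_corner_a in the frame of platform_center between -0.0715 and 0.0715 m and z of grey_corner_a in the frame of platform_center between 0.004 and 0.012 m and x of grey_corner_b in the frame of platform_center between -0.0805 and 0.0805 m and y of grey_corner_b in the frame of platform_center between -0.0715 and 0.0715 m and z of grey_corner_b in the frame of platform_center between 0.004 and 0.012 m and x of grey_corner_c in the frame of platform_center between -0.0805 and 0.0805 m and y of grey_corner_c in the frame of platform_center between -0.0715 and 0.0715 m and z of grey_corner_c in the frame of platform_center between 0.004 and 0.012 m and x of grey_corner_d in the frame of platform_center between -0.0805 and 0.0805 m and y of grey_corner_d in the frame of platform_center between -0.0715 and 0.0715 m and z of grey_corner_d in the frame of platform_center between 0.004 and 0.012 m and angle between grey_tray_center's own z axis and vertical below 0.05 rad), for 0.3 s.
At the end, for the whole second after the job is handed in: The grey tray stands level (3 degrees) on the platform, all four floor corners inside its edges (0.5 mm); the blue tray sits on it, pins home: centres within 3 mm sideways, 58 mm apart in height within 3 mm, turned under 3 degrees (either way round) (all of step 1 and x of blue_tray_center in the frame of grey_tray_center between -0.003 and 0.003 m and y of blue_tray_center in the frame of grey_tray_center between -0.003 and 0.003 m and z of blue_tray_center in the frame of grey_tray_center between 0.055 and 0.061 m and angle between the x axis of blue_tray_center and the x axis of grey_tray_center, either way round below 0.05 rad and angle between the z axis of blue_tray_center and the z axis of grey_tray_center, either way round below 0.035 rad and angle between blue_tray_center's own z axis and vertical below 0.05 rad); the robot touches nothing.
It fails at once if the scale is struck or loaded with more than 50 N (contact force between scale and anything else above 50 N).
It fails at once if another thing on the bench is moved by more than 20 mm (distance of any of tape_roll, small_carton, knife, scanner, marker, bottle from where it was at the start of the episode above 0.02 m).
It also fails if it takes over 64 s, if anything falls off the work surface, if the arm or the gripper's body presses on something with over 40 N, if the wrist force passes 120 N, or if a joint passes its speed limit or range.

## Working session

There is one attempt and no reset: what is moved stays moved. The work goes in short steps, Python scripts to look and compute and a tool call to move; the robot and the scene stay as the last step left them, time stands still between calls to the robot, and variables do not carry over. Pictures are saved under pics/ and viewed, about 8 in all and at most 12, crops included, and the job is handed in when it is done.

Besides the shell and the picture viewer there is one more tool, called as name(argument=value, ...), one argument or row to a line, values as JSON. jog_arm: Moves the arm, as the interface text tells. Its arguments: {"type":"object","properties":{"motion":{"type":"array"}},"required":["motion"]}

```bash
ls; mkdir -p pics; python3 - <<'E'
from plant import ctrl,cams
import cv2,numpy as np
print(ctrl.get_obs())
np.set_printoptions(suppress=True,precision=4)
for n in ["top","side","wrist"]:
    s=cams.snapshot(n); cv2.imwrite(f"pics/{n}0.png",s["img"][:,:,::-1])
    print(n,s["K"],s.get("cam_to_world",s.get("T_tool_cam")))
E
```

```text
pics
{'clock': 0.0, 'joint_pos': array([ 8.26846474e+01,  2.05910578e+01,  6.32107639e-01, -2.02006119e-02,
       -7.01338789e+01, -1.65080369e+01]), 'qvel': array([-0.06576757,  0.02445752, -0.05061536,  0.05825135, -0.07761911,
       -0.03454054]), 'tau': array([-1.30442904e-04, -5.82711482e+01,  2.93071997e+01,  6.99741215e+00,
        7.00251694e-03, -1.57603299e-04]), 'tool_pos': array([0.27246485, 0.61704677, 0.23661401]), 'orientation': array([ 1.79905601e+02, -8.17300413e-03, -2.38302627e+01]), 'force': array([-0.67715323,  0.04003135, -0.06224654]), 'moment': array([-0.0637413 , -0.04861975, -0.00990735]), 'opening': 0.0877977191450921}
top [[458.4643   0.     276.15  ]
 [  0.     458.4643 214.802 ]
 [  0.       0.       1.    ]] [[-0.017  -0.9916  0.1285  0.3077]
 [-0.9998  0.0156 -0.012  -0.0001]
 [ 0.0099 -0.1287 -0.9916  1.5593]
 [ 0.      0.      0.      1.    ]]
side [[411.2209   0.     274.9688]
 [  0.     411.2209 207.3019]
 [  0.       0.       1.    ]] [[ 0.7821 -0.4016  0.4766 -0.0458]
 [-0.6227 -0.475   0.6217 -0.726 ]
 [-0.0233 -0.783  -0.6216  0.821 ]
 [ 0.      0.      0.      1.    ]]
wrist [[340.01     0.     284.663 ]
 [  0.     340.01   205.4345]
 [  0.       0.       1.    ]] [[ 0.     -0.9693 -0.246   0.0656]
 [ 1.     -0.0001  0.0003 -0.0007]
 [-0.0003 -0.246   0.9693 -0.147 ]
 [ 0.      0.      0.      1.    ]]
```

View pics/top0.png

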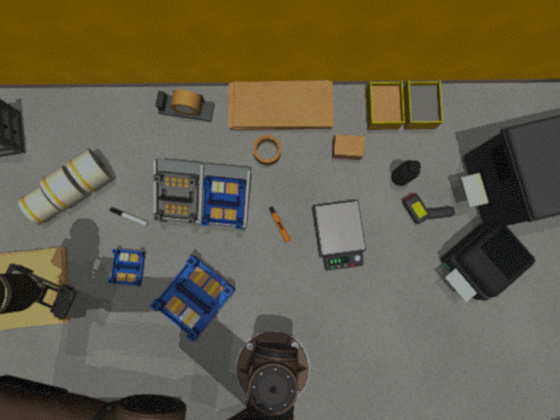

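View pics/side0.png

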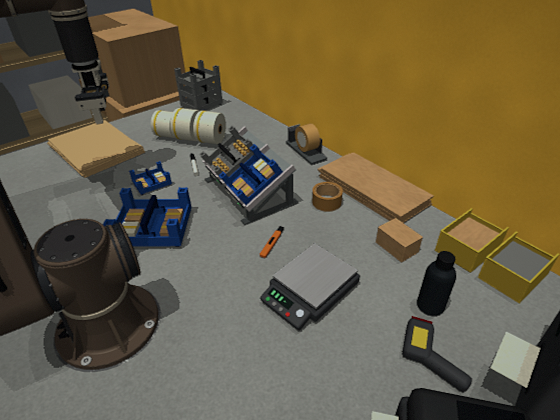

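Candidates for blue: the large tray at top (193,295), the small one at (128,266) and the middle-sized one in the rack's right lane at (226,200). For grey: the one in the rack's left lane at (177,192), and another grey stack off to the side at (8,127). I choose the two in the rack. The scale platform is at about (340,227).

```bash
cat > h.py <<'E'
import numpy as np,cv2
from scipy.spatial.transform import Rotation as R
from plant import ctrl,cams
np.set_printoptions(suppress=True,precision=4)
def tool_T(o=None):
    o=o or ctrl.get_obs(); T=np.eye(4)
    T[:3,:3]=R.from_euler('xyz',o["orientation"],degrees=True).as_matrix(); T[:3,3]=o["tool_pos"]; return T
def snap(n,file=None):
    T=tool_T(); s=cams.snapshot(n)
    s["T"]=s["cam_to_world"] if "cam_to_world" in s else T@s["T_tool_cam"]
    if file:
        cv2.imwrite(f"pics/{file}.png",s["img"][:,:,::-1]); np.savez(f"pics/{file}.npz",K=s["K"],T=s["T"])
    return s
def p2w(s,uv,z):
    K,T=s["K"],s["T"]; uv=np.atleast_2d(uv).astype(float)
    d=(np.c_[uv,np.ones(len(uv))]@np.linalg.inv(K).T)@T[:3,:3].T
    return T[:3,3]+d*((z-T[2,3])/d[:,2:])
def w2p(s,P):
    P=np.atleast_2d(P); c=(P-s["T"][:3,3])@s["T"][:3,:3]; q=c@s["K"].T; return q[:,:2]/q[:,2:]
def crop(n,out,x,y,w,h,f): 
    cv2.imwrite(f"pics/{out}.png",cv2.resize(cv2.imread(f"pics/{n}.png")[y:y+h,x:x+w],None,fx=f,fy=f,interpolation=cv2.INTER_CUBIC))
E
python3 - <<'E'
from h import *
s=snap("top","top1")
print(p2w(s,[[153,220],[247,229],[251,167],[158,158],[177,192],[226,200]],[[.11],[.11],[.11],[.11],[.11],[.11]][0][0]))
print(p2w(s,[[314,207],[358,201],[366,248],[320,256],[340,228]],.056))
crop("top1","c1",140,140,120,100,6)
E
```

```text
[[0.485  0.3737 0.11  ]
 [0.4515 0.0757 0.11  ]
 [0.6524 0.061  0.11  ]
 [0.6865 0.3611 0.11  ]
 [0.574  0.2986 0.11  ]
 [0.5457 0.142  0.11  ]]
[[ 0.5266 -0.1442  0.056 ]
 [ 0.5444 -0.2912  0.056 ]
 [ 0.388  -0.3112  0.056 ]
 [ 0.3643 -0.1594  0.056 ]
 [ 0.4552 -0.2281  0.056 ]]
```

View pics/c1.png

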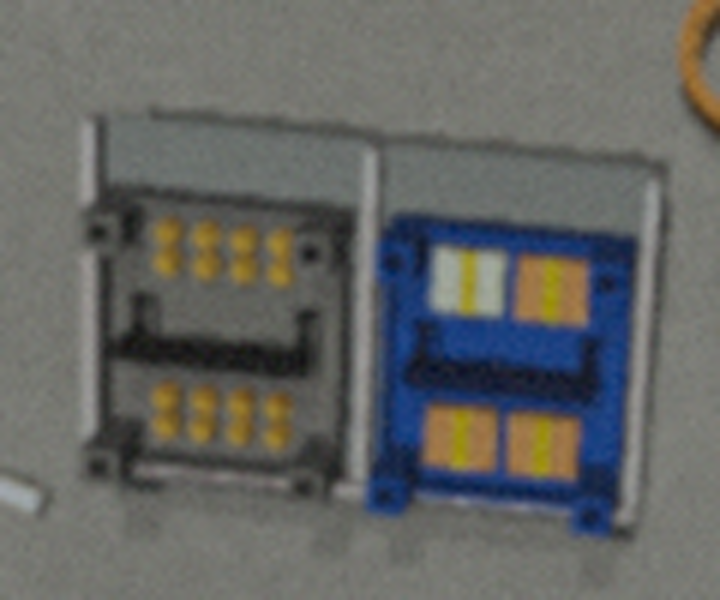

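The crop confirms it: grey tray in the left lane (centre about (176,197) full-frame), middle-sized blue in the right lane (about (225,201)). Moving the wrist camera above the rack.

jog_arm(
  motion=[
    {"offset":[423,247,-120],"roll":1.267,"hand":87},
    {"offset":[423,247,-120],"roll":1.267,"hand":87},
    {"offset":[423,247,-120],"roll":1.267,"hand":87},
    {"offset":[423,247,-120],"roll":1.267,"hand":87},
    {"offset":[423,247,-120],"roll":1.267,"hand":87},
    {"offset":[423,247,-120],"roll":1.267,"hand":87},
    {"offset":[423,247,-120],"roll":1.267,"hand":87},
    {"offset":[423,247,-120],"roll":1.267,"hand":87},
    {"offset":[423,247,-120],"roll":1.267,"hand":87},
    {"offset":[423,247,-120],"roll":1.267,"hand":87},
    {"offset":[423,247,-120],"roll":1.267,"hand":87},
    {"offset":[423,247,-120],"roll":1.267,"hand":87},
    {"offset":[423,247,-120],"roll":1.267,"hand":87},
    {"offset":[423,247,-120],"roll":1.267,"hand":87},
    {"offset":[423,247,-120],"roll":1.267,"hand":40},
    {"offset":[423,247,-120],"roll":1.267,"hand":40},
    {"offset":[423,247,-120],"roll":1.267,"hand":40},
    {"offset":[423,247,-120],"roll":1.267,"hand":40},
  ],
)

```text
clock: 1.7
tool_pos: [0.5591, 0.2217, 0.3573]
orientation: [180.0, -0.0, -96.3]
force: [-0.2, 0.0, 0.7]
opening: 0.0657
```

```bash
python3 - <<'E'
from h import *
o=ctrl.get_obs(); print(o["tool_pos"],o["orientation"],o["opening"],o["clock"])
s=snap("wrist","w1")
cv2.imwrite("pics/w1b.png",cv2.resize(s["img"][:,:,::-1],(800,600),interpolation=cv2.INTER_CUBIC))
E
```

```text
[0.5591 0.2217 0.3573] [179.9774  -0.0138 -96.3109] 0.06568929082330638 1.7
```

View pics/w1b.png

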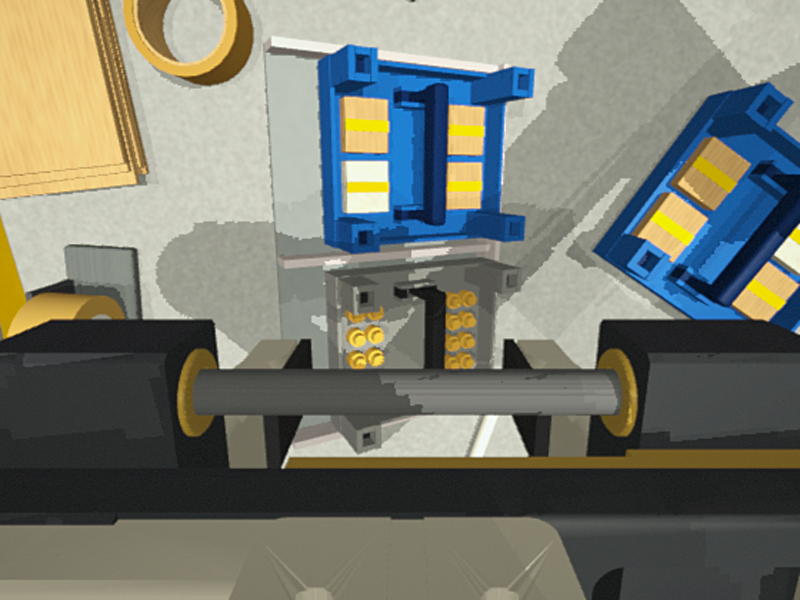

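The picture shows both trays in the rack, image right being towards the robot. Blue sockets are at about (361,63), (521,80), (363,236), (514,230); grey sockets at (365,297), (512,278), (369,438). The fourth grey socket is hidden by the gripper.

```bash
cat >> h.py <<'E'
from scipy.optimize import least_squares
def fit_tray(s,uv,loc,tilt,x0,z=None):
    loc=np.array(loc,float)
    def pose(p): return R.from_euler('yz',[-tilt,p[2]],degrees=True).as_matrix(), np.array([p[0],p[1],p[3] if z is None else z])
    def f(p):
        M,t=pose(p); return (w2p(s,loc@M.T+t)-uv).ravel()
    r=least_squares(f,x0); return r.x,np.abs(f(r.x)).reshape(-1,2),pose(r.x)
E
python3 - <<'E'
from h import *
d=np.load("pics/w1.npz"); s=dict(d)
S=lambda sx,sy:[64.5e-3*sx,54.5e-3*sy,.033]
# image right = toward robot = own -x ; image up = -y
b=np.array([[361,63],[521,80],[363,236],[514,230],[437,85],[437,220]])*.7
bl=[S(1,-1),S(-1,-1),S(1,1),S(-1,1),[0,-.05,.025],[0,.05,.025]]
g=np.array([[365,297],[512,278],[369,438]])*.7
gl=[S(1,-1),S(-1,-1),S(1,1)]
for n,uv,l,y in(("blue",b,bl,.14),("grey",g,gl,.3)):
    x,e,(M,t)=fit_tray(s,uv,l,28,[.55,y,-6.4,.13]); print(n,x,e.max(0)); print(" grip",t+M@[0,0,.015])
    if n=="grey":
        x,e,(M,t)=fit_tray(s,uv,l,28,[.55,y,-6.4],z=.135); print(n,x,e.max(0)); print(" grip",t+M@[0,0,.015])
E
```

```text
blue [ 0.5387  0.1477 -6.4955  0.1135] [2.4768 2.9534]
 grip [0.5317 0.1485 0.1267]
grey [ 0.5542  0.2968 -6.1759  0.1198] [0.3103 0.2004]
 grip [0.5472 0.2975 0.1331]
grey [ 0.5537  0.2916 -6.372 ] [2.9582 3.4822]
 grip [0.5467 0.2924 0.1482]
```

jog_arm(
  motion=[
    {"offset":[-111,20,40],"roll":0,"hand":32},
    {"offset":[-111,20,40],"roll":0,"hand":32},
    {"offset":[-111,20,40],"roll":0,"hand":32},
    {"offset":[-111,20,40],"roll":0,"hand":32},
    {"offset":[-111,20,40],"roll":0,"hand":32},
    {"offset":[-111,20,40],"roll":0,"hand":32},
  ],
)

```text
clock: 2.25
tool_pos: [0.552, 0.3338, 0.3174]
orientation: [180.0, -0.0, -96.3]
force: [0.1, -0.6, 0.1]
opening: 0.0324
```

```bash
python3 - <<'E'
from h import *
o=ctrl.get_obs(); print(o["tool_pos"],o["orientation"],o["opening"],o["clock"])
s=snap("wrist","w2")
crop("w2","w2b",180,30,220,200,3.6)
E
```

```text
[0.552  0.3338 0.3174] [179.9964  -0.0368 -96.325 ] 0.032429971495458655 2.25
```

View pics/w2b.png

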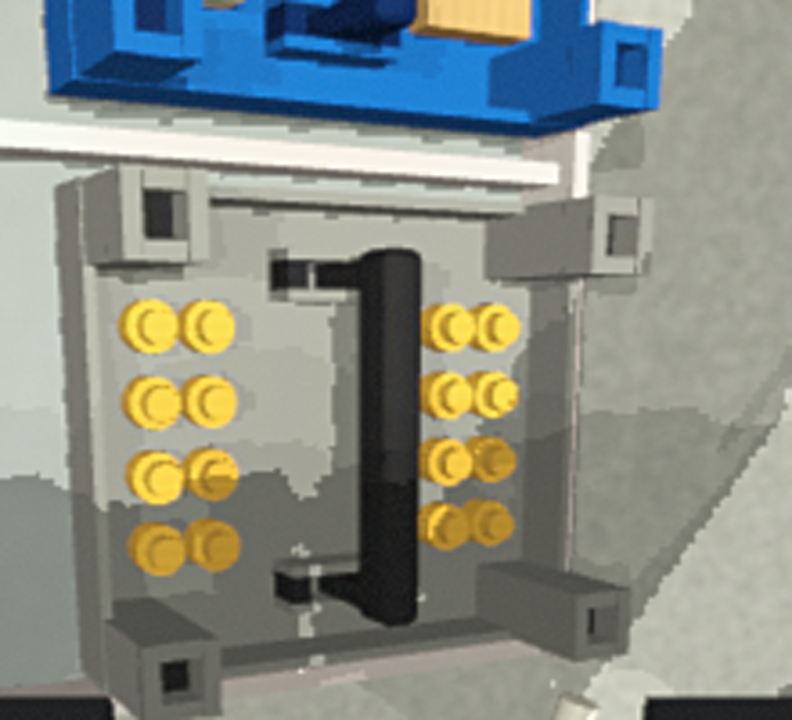

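The crop shows the grey tray whole. Sockets are at crop (164,214), (621,236), (178,676), (601,620). The handle runs from y = 252 to 622, with its robot-side top edge at x = 420.

```bash
python3 - <<'E'
from h import *
s=dict(np.load("pics/w2.npz"))
S=lambda sx,sy:[64.5e-3*sx,54.5e-3*sy,.033]
c=lambda a:np.array(a)/3.6+[180,30]
x,e,(M,t)=fit_tray(s,c([[164,214],[621,236],[178,676],[601,620]]),[S(1,-1),S(-1,-1),S(1,1),S(-1,1)],28,[.55,.3,-6.4,.12])
print(x,e); 
for h in(-.005,0,.005):
    print(h,(w2p(s,(np.array([[h-.006,-.05,.025],[h-.006,.05,.025],[h+.006,0,.025],[h+.006,0,-.005]])@M.T+t))-[180,30]).round(1)*3.6, t+M@[h,0,.015])
print(M)
E
```

```text
[ 0.5548  0.299  -6.7142  0.1151] [[0.2434 0.5672]
 [0.5097 0.4088]
 [0.7127 0.4491]
 [0.621  0.6482]]
-0.005 [[435.24 246.24]
 [428.76 621.  ]
 [392.76 442.44]
 [342.36 433.08]] [0.5434 0.3004 0.126 ]
0 [[418.68 245.88]
 [413.28 622.8 ]
 [376.2  443.16]
 [326.52 433.8 ]] [0.5478 0.2999 0.1284]
0.005 [[401.76 245.16]
 [397.44 624.6 ]
 [359.28 443.88]
 [310.68 434.52]] [0.5521 0.2993 0.1307]
[[ 0.8769  0.1169 -0.4663]
 [-0.1032  0.9931  0.0549]
 [ 0.4695  0.      0.8829]]
```

jog_arm(
  motion=[
    {"offset":[34,1.3,30],"roll":0.007,"hand":36},
    {"offset":[34,1.3,70],"roll":0.007,"hand":36},
    {"offset":[34,1.3,110],"roll":0.007,"hand":36},
    {"offset":[34,1.3,140],"roll":0.007,"hand":36},
    {"offset":[34,1.3,155],"roll":0.007,"hand":36},
    {"offset":[34,1.3,165],"roll":0.007,"hand":36},
    {"offset":[34,1.3,175],"roll":0.007,"hand":36},
    {"offset":[34,1.3,180],"roll":0.007,"hand":36},
    {"offset":[34,1.3,185],"roll":0.007,"hand":36},
    {"offset":[34,1.3,185],"roll":0.007,"hand":36},
    {"offset":[34,1.3,185],"roll":0.007,"hand":36},
  ],
)

```text
clock: 3.22
tool_pos: [0.5476, 0.2998, 0.1333]
orientation: [-180.0, 0.0, -96.8]
force: [-0.2, -0.2, 0.2]
opening: 0.0358
```

jog_arm(
  motion=[
    {"offset":[0,0,0],"roll":0,"hand":5},
    {"offset":[0,0,0],"roll":0,"hand":5},
    {"offset":[0,0,0],"roll":0,"hand":5},
    {"offset":[0,0,0],"roll":0,"hand":5},
    {"offset":[0,0,0],"roll":0,"hand":5},
    {"offset":[0,0,0],"roll":0,"hand":5},
  ],
)

```text
clock: 3.72
tool_pos: [0.5472, 0.2997, 0.1331]
orientation: [-180.0, 0.0, -96.8]
force: [-3.7, -0.4, 6.3]
opening: 0.0166
```

jog_arm(
  motion=[
    {"offset":[0,-1,-3],"roll":0,"hand":5},
    {"offset":[0,-2,-7],"roll":0,"hand":5},
    {"offset":[0,-4,-12],"roll":0,"hand":5},
    {"offset":[0,-6,-18],"roll":0,"hand":5},
    {"offset":[0,-8,-24],"roll":0,"hand":5},
    {"offset":[0,-10,-30],"roll":0,"hand":5},
    {"offset":[0,-12,-37],"roll":0,"hand":5},
    {"offset":[0,-14,-44],"roll":0,"hand":5},
    {"offset":[0,-17,-52],"roll":0,"hand":5},
    {"offset":[0,-20,-60],"roll":0,"hand":5},
    {"offset":[0,-20,-70],"roll":0,"hand":5},
    {"offset":[0,-20,-85],"roll":0,"hand":5},
    {"offset":[0,-20,-100],"roll":0,"hand":5},
    {"offset":[0,-20,-100],"roll":0,"hand":5},
  ],
)

```text
clock: 4.88
tool_pos: [0.5687, 0.298, 0.2368]
orientation: [-179.7, 0.2, -96.8]
force: [2.1, 1.1, -4.4]
opening: 0.0162
```

```bash
python3 - <<'E'
from h import *
a=snap("wrist","w3")["img"]; b=snap("side","s3")["img"]
A=cv2.resize(a,(480,360)); p=w2p(snap("side"),[.5687,.298,.2])[0].astype(int); print(p)
x,y=np.clip(p-[80,90],0,None); B=cv2.resize(b[y:y+180,x:x+160],(320,360),interpolation=cv2.INTER_CUBIC)
cv2.imwrite("pics/v6.png",np.hstack([A,B])[:,:,::-1])
E
```

```text
[230 130]
```

View pics/v6.png

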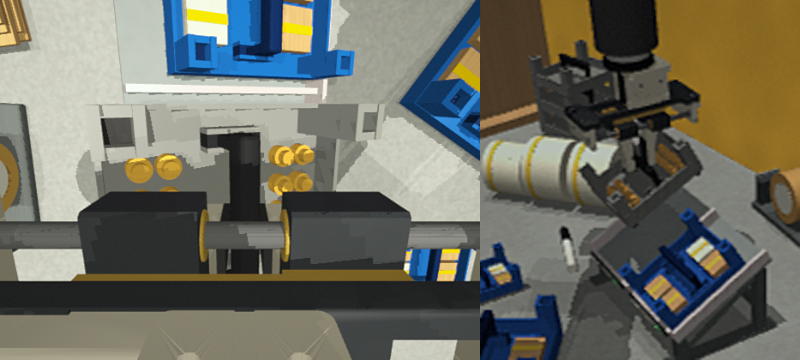

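The tray is held but still tipped about 28°: the pads have jammed on the bar's edges. I'll set it down on free table right of the scale to level it, then regrip.

```bash
python3 - <<'E'
from h import *
s=dict(np.load("pics/top1.npz"))
uv=[[400,262],[370,230],[440,230],[370,295],[440,295],[415,222],[450,212],[343,268],[362,265]]
print(p2w(s,uv,0))
crop("top1","c7",300,180,160,120,5)
E
```

```text
[[ 0.3416 -0.4364  0.    ]
 [ 0.4522 -0.3391  0.    ]
 [ 0.4484 -0.5795  0.    ]
 [ 0.233  -0.3296  0.    ]
 [ 0.2289 -0.5656  0.    ]
 [ 0.4773 -0.4951  0.    ]
 [ 0.51   -0.618   0.    ]
 [ 0.3247 -0.242   0.    ]
 [ 0.3337 -0.3068  0.    ]]
```

View pics/c7.png

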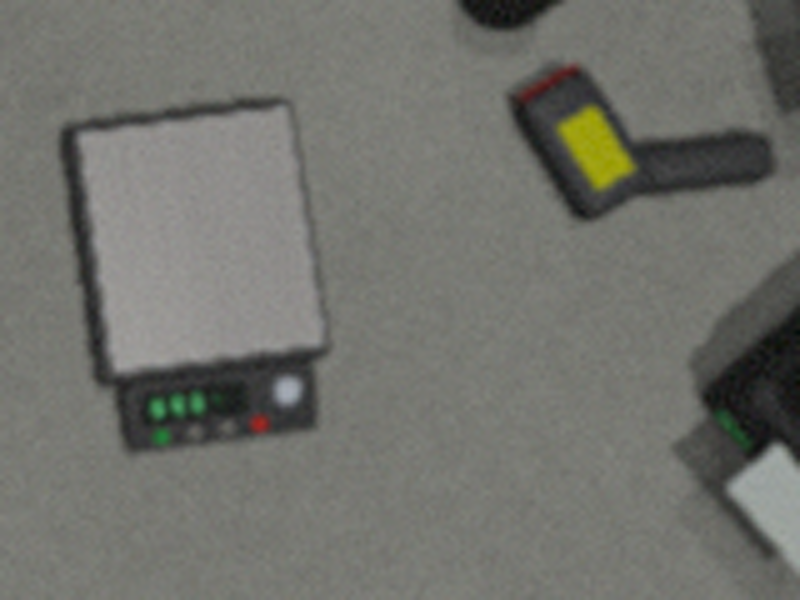

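jog_arm(
  motion=[
    {"offset":[0,0,-15],"roll":0,"hand":5},
    {"offset":[0,0,-35],"roll":0,"hand":5},
    {"offset":[10,2,-55],"roll":0,"hand":5},
    {"offset":[30,5,-68],"roll":0,"hand":5},
    {"offset":[58,10,-70],"roll":0,"hand":5},
    {"offset":[90,15,-70],"roll":0,"hand":5},
    {"offset":[125,21,-70],"roll":0,"hand":5},
    {"offset":[163,28,-70],"roll":0,"hand":5},
    {"offset":[201,34,-70],"roll":0,"hand":5},
    {"offset":[239,41,-70],"roll":0,"hand":5},
    {"offset":[277,47,-70],"roll":0,"hand":5},
    {"offset":[315,54,-70],"roll":0,"hand":5},
    {"offset":[353,60,-70],"roll":0,"hand":5},
    {"offset":[391,67,-70],"roll":0,"hand":5},
    {"offset":[429,74,-70],"roll":0,"hand":5},
    {"offset":[467,80,-70],"roll":0,"hand":5},
    {"offset":[500,86,-70],"roll":0,"hand":5},
    {"offset":[525,90,-70],"roll":0,"hand":5},
    {"offset":[540,93,-70],"roll":0,"hand":5},
    {"offset":[545,94,-70],"roll":0,"hand":5},
  ],
)

```text
clock: 6.7
tool_pos: [0.4075, -0.2346, 0.3015]
orientation: [179.9, -0.0, -97.0]
force: [0.6, -0.3, -5.8]
opening: 0.0166
```

jog_arm(
  motion=[
    {"offset":[10,2,0],"roll":0,"hand":5},
    {"offset":[30,5,0],"roll":0,"hand":5},
    {"offset":[60,10,0],"roll":0,"hand":5},
    {"offset":[95,16,0],"roll":0,"hand":5},
    {"offset":[130,22,0],"roll":0,"hand":5},
    {"offset":[165,28,5],"roll":0,"hand":5},
    {"offset":[190,33,20],"roll":0,"hand":5},
    {"offset":[208,36,40],"roll":0,"hand":5},
    {"offset":[214,36,65],"roll":0,"hand":5},
    {"offset":[214,36,95],"roll":0,"hand":5},
    {"offset":[214,36,125],"roll":0,"hand":5},
    {"offset":[214,36,155],"roll":0,"hand":5},
    {"offset":[214,36,180],"roll":0,"hand":5},
    {"offset":[214,36,200],"roll":0,"hand":5},
    {"offset":[214,36,210],"roll":0,"hand":5},
    {"offset":[214,36,215],"roll":0,"hand":5},
    {"offset":[214,36,215],"roll":0,"hand":5},
  ],
)

```text
clock: 8.12
tool_pos: [0.348, -0.4407, 0.0868]
orientation: [179.9, 0.0, -96.8]
force: [-0.8, -0.4, -5.3]
opening: 0.0163
```

jog_arm(
  motion=[
    {"offset":[0,0,4],"roll":0,"hand":5},
    {"offset":[0,0,7],"roll":0,"hand":5},
    {"offset":[0,-4,9],"roll":0,"hand":5},
    {"offset":[0,-8,12],"roll":0,"hand":5},
    {"offset":[0,-12,14],"roll":0,"hand":5},
    {"offset":[0,-16,17],"roll":0,"hand":5},
    {"offset":[0,-16,17],"roll":0,"hand":5},
  ],
)

```text
clock: 8.7
tool_pos: [0.3649, -0.4431, 0.0701]
orientation: [-180.0, -0.0, -96.8]
force: [1.0, 0.4, -6.3]
opening: 0.0126
```

jog_arm(
  motion=[
    {"offset":[0,0,-10],"roll":0,"hand":5},
    {"offset":[0,0,-30],"roll":0,"hand":5},
    {"offset":[0,0,-60],"roll":0,"hand":5},
    {"offset":[-5,0,-95],"roll":0,"hand":5},
    {"offset":[-20,-2,-128],"roll":0,"hand":5},
    {"offset":[-42,-5,-156],"roll":0,"hand":5},
    {"offset":[-68,-8,-183],"roll":0,"hand":5},
    {"offset":[-96,-11,-208],"roll":0,"hand":5},
    {"offset":[-124,-15,-233],"roll":0,"hand":5},
    {"offset":[-152,-18,-258],"roll":0,"hand":5},
    {"offset":[-180,-21,-283],"roll":0,"hand":5},
    {"offset":[-210,-25,-308],"roll":0,"hand":5},
    {"offset":[-240,-28,-330],"roll":0,"hand":5},
    {"offset":[-272,-32,-350],"roll":0,"hand":5},
    {"offset":[-305,-36,-365],"roll":0,"hand":5},
    {"offset":[-335,-40,-375],"roll":0,"hand":5},
    {"offset":[-360,-43,-380],"roll":0,"hand":5},
    {"offset":[-375,-45,-380],"roll":0,"hand":5},
    {"offset":[-381,-45,-380],"roll":0,"hand":5},
    {"offset":[-381,-45,-380],"roll":0,"hand":5},
  ],
)

```text
clock: 10.37
tool_pos: [0.4531, -0.069, 0.4509]
orientation: [180.0, 0.0, -96.7]
force: [0.3, -0.1, -6.3]
opening: 0.012
```

```bash
python3 - <<'E'
from h import *
o=ctrl.get_obs(); print(o["tool_pos"],o["orientation"],o["opening"],o["clock"],o["force"],o["moment"])
snap("wrist","w8"); crop("w8","w8b",60,0,400,300,2)
E
```

```text
[ 0.4531 -0.069   0.4509] [179.9907   0.0253 -96.7049] 0.011988152717491528 10.3667 [ 0.3408 -0.0568 -6.3022] [ 0.0952  0.0355 -0.0458]
```

View pics/w8b.png

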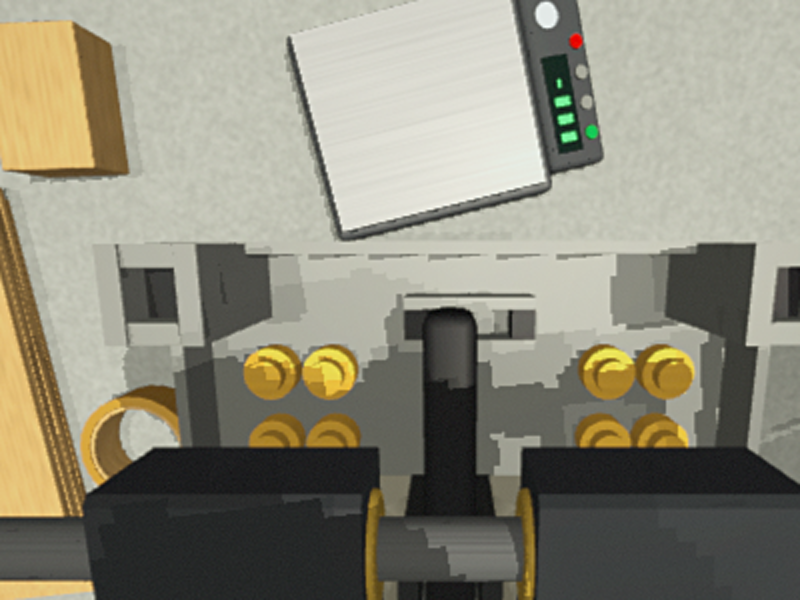

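View shows the grey tray hanging level. Its sockets are at crop (147,295) and about (804,295), its handle at x=450. The platform's corners are at crop (342,233), (549,184), (291,38).

```bash
python3 - <<'E'
from h import *
s=dict(np.load("pics/w8.npz")); im=cv2.cvtColor(cv2.imread("pics/w8.png"),6)
print(im[147,105:165].tolist()); print(im[147,430:490].tolist()); print(im[120:175,134].tolist())
c=lambda a:np.array(a)/2+[60,0]
L=[[.08,.071,0],[-.08,.071,0],[.08,-.071,0]]
x,e,(M,t)=fit_tray(s,c([[342,233],[549,184],[291,38]]),L,0,[.455,-.228,6.5],z=.056); print("plat wrist",x,e)
st=dict(np.load("pics/top1.npz"))
x,e,_=fit_tray(st,np.array([[80,135],[288,103],[325,347],[112,374]])/5+[300,180],[[.08,.071,0],[.08,-.071,0],[-.08,-.071,0],[-.08,.071,0]],0,[.455,-.228,6.5],z=.056); print("plat top",x,e)
E
```

```text
[195, 196, 197, 195, 179, 176, 176, 176, 176, 176, 177, 176, 177, 178, 180, 146, 90, 74, 75, 77, 76, 78, 78, 74, 75, 78, 78, 78, 58, 44, 44, 47, 59, 61, 60, 64, 61, 62, 61, 60, 58, 58, 69, 151, 181, 182, 181, 181, 181, 180, 180, 180, 182, 185, 152, 93, 73, 73, 76, 77]
[62, 62, 63, 56, 63, 135, 192, 195, 193, 192, 192, 192, 192, 192, 192, 195, 196, 126, 80, 79, 82, 81, 86, 82, 49, 35, 34, 33, 35, 33, 54, 62, 63, 61, 63, 61, 62, 58, 60, 59, 57, 59, 54, 55, 103, 185, 189, 188, 186, 185, 184, 186, 185, 185, 187, 190, 125, 57, 51, 64]
[192, 172, 178, 179, 179, 178, 179, 179, 178, 178, 179, 180, 181, 155, 60, 36, 46, 55, 46, 45, 41, 46, 44, 45, 43, 43, 40, 44, 48, 48, 46, 51, 51, 52, 51, 54, 59, 59, 62, 70, 73, 118, 182, 180, 177, 178, 178, 177, 177, 178, 179, 178, 170, 148, 145]
plat wrist [ 0.4544 -0.2259  6.6664] [[0.8903 0.732 ]
 [0.8471 0.0207]
 [0.0268 0.7123]]
plat top [ 0.4559 -0.2289  6.5363] [[0.467  0.2508]
 [0.1714 0.688 ]
 [0.2405 0.3421]
 [0.0521 0.0876]]
```

```bash
cat >> h.py <<'E'
def tray_in_tool(uv,sy=-1,T=None,K=None):
    """level tray held: solve centre offset in tool frame (m) + yaw(deg) from the two visible sockets (left=own+x,right=own-x)"""
    T=cams_T if T is None else T
    def P(p):
        a=np.radians(p[3]); own=np.array([[.0645,-.0545],[-.0645,-.0545]])
        own=own@np.array([[np.cos(a),np.sin(a)],[-np.sin(a),np.cos(a)]])
        return np.c_[-own[:,1]+p[0],-own[:,0]+p[1],np.full(2,p[2]-.033)]
    def f(p):
        c=(P(p)-T[:3,3])@T[:3,:3]; q=c@K0.T; return (q[:,:2]/q[:,2:]-uv).ravel()
    r=least_squares(f,[0,0,.02,0]); return r.x,np.abs(r.fun).max()
K0=np.array([[340.01,0,284.663],[0,340.01,205.4345],[0,0,1]])
cams_T=np.array([[0,-.9693,-.246,.0656],[1,-.0001,.0003,-.0007],[-.0003,-.246,.9693,-.147],[0,0,0,1]])
E
python3 - <<'E'
from h import *
print(tray_in_tool(np.array([[134.2,147.3],[460.5,147.3]])))
E
```

```text
(array([ 0.0003,  0.0044,  0.0219, -0.0028]), np.float64(1.3073986337985843e-12))
```

jog_arm(
  motion=[
    {"offset":[5,-1,5],"roll":-0.02,"hand":5},
    {"offset":[15,-3,15],"roll":-0.06,"hand":5},
    {"offset":[32,-5,35],"roll":-0.1,"hand":5},
    {"offset":[55,-9,60],"roll":-0.14,"hand":5},
    {"offset":[80,-13,90],"roll":-0.18,"hand":5},
    {"offset":[105,-17,120],"roll":-0.22,"hand":5},
    {"offset":[128,-20,150],"roll":-0.232,"hand":5},
    {"offset":[145,-23,180],"roll":-0.232,"hand":5},
    {"offset":[153,-24,210],"roll":-0.232,"hand":5},
    {"offset":[155.6,-24.3,240],"roll":-0.232,"hand":5},
    {"offset":[155.6,-24.3,265],"roll":-0.232,"hand":5},
    {"offset":[155.6,-24.3,285],"roll":-0.232,"hand":5},
    {"offset":[155.6,-24.3,300],"roll":-0.232,"hand":5},
    {"offset":[155.6,-24.3,310],"roll":-0.232,"hand":5},
    {"offset":[155.6,-24.3,318],"roll":-0.232,"hand":5},
    {"offset":[155.6,-24.3,322],"roll":-0.232,"hand":5},
    {"offset":[155.6,-24.3,322],"roll":-0.232,"hand":5},
    {"offset":[155.6,-24.3,322],"roll":-0.232,"hand":5},
  ],
)

```text
clock: 11.92
tool_pos: [0.4598, -0.2276, 0.1292]
orientation: [-180.0, -0.0, -83.5]
force: [0.5, -0.4, -4.7]
opening: 0.0114
```

jog_arm(
  motion=[
    {"offset":[-1,0.5,3],"roll":0,"hand":5},
    {"offset":[-1,0.5,6],"roll":0,"hand":5},
    {"offset":[-1,0.5,9],"roll":0,"hand":5},
    {"offset":[-1,0.5,11],"roll":0,"hand":5},
    {"offset":[-1,0.5,13],"roll":0,"hand":5},
    {"offset":[-1,0.5,14.5],"roll":0,"hand":5},
    {"offset":[-1,0.5,16],"roll":0,"hand":5},
    {"offset":[-1,0.5,17],"roll":0,"hand":5},
    {"offset":[-1,0.5,17],"roll":0,"hand":5},
  ],
)

```text
clock: 12.67
tool_pos: [0.4587, -0.2264, 0.1113]
orientation: [180.0, 0.0, -83.5]
force: [-0.4, 0.3, -5.7]
opening: 0.0116
```

jog_arm(
  motion=[
    {"offset":[0,0,0.7],"roll":0,"hand":5},
    {"offset":[0,0,1.2],"roll":0,"hand":5},
    {"offset":[0,0,1.2],"roll":0,"hand":5},
  ],
)

```text
clock: 12.92
tool_pos: [0.4589, -0.2264, 0.1106]
orientation: [-180.0, -0.0, -83.5]
force: [-1.2, 1.0, -3.2]
opening: 0.0119
```

jog_arm(
  motion=[
    {"offset":[0,0,0.5],"roll":0,"hand":5},
    {"offset":[0,0,1],"roll":0,"hand":5},
    {"offset":[0,0,1],"roll":0,"hand":5},
  ],
)

```text
clock: 13.17
tool_pos: [0.4589, -0.2265, 0.1105]
orientation: [-180.0, -0.0, -83.5]
force: [-3.8, 3.7, 7.3]
opening: 0.0117
```

jog_arm(
  motion=[
    {"offset":[0,0,0],"roll":0,"hand":20},
    {"offset":[0,0,0],"roll":0,"hand":34},
    {"offset":[0,0,0],"roll":0,"hand":34},
    {"offset":[0,0,0],"roll":0,"hand":34},
    {"offset":[0,0,-10],"roll":0,"hand":34},
    {"offset":[0,0,-30],"roll":0,"hand":34},
    {"offset":[0,0,-60],"roll":0,"hand":34},
    {"offset":[-10,0,-100],"roll":0,"hand":34},
    {"offset":[-20,0,-140],"roll":0,"hand":34},
    {"offset":[-30,0,-180],"roll":0,"hand":34},
    {"offset":[-40,0,-220],"roll":0,"hand":34},
    {"offset":[-40,0,-230],"roll":0,"hand":34},
    {"offset":[-40,0,-230],"roll":0,"hand":34},
  ],
)

```text
clock: 14.25
tool_pos: [0.4558, -0.1867, 0.3446]
orientation: [-179.5, -0.1, -83.5]
force: [-0.0, 0.9, -1.2]
opening: 0.0342
```

```bash
python3 - <<'E'
from h import *
o=ctrl.get_obs(); print(o["tool_pos"],o["orientation"],o["opening"],o["clock"],o["force"])
snap("wrist","w9"); s=dict(np.load("pics/w9.npz")); p=w2p(s,[.4548,-.2272,.1])[0].astype(int); print(p)
x,y=np.clip(p-[110,100],0,None); print(x,y); crop("w9","w9b",x,y,220,200,3)
E
```

```text
[ 0.4558 -0.1867  0.3446] [-179.5267   -0.1246  -83.458 ] 0.034211236487234196 14.25 [-0.0175  0.9073 -1.1584]
[291 142]
181 42
```

View pics/w9b.png

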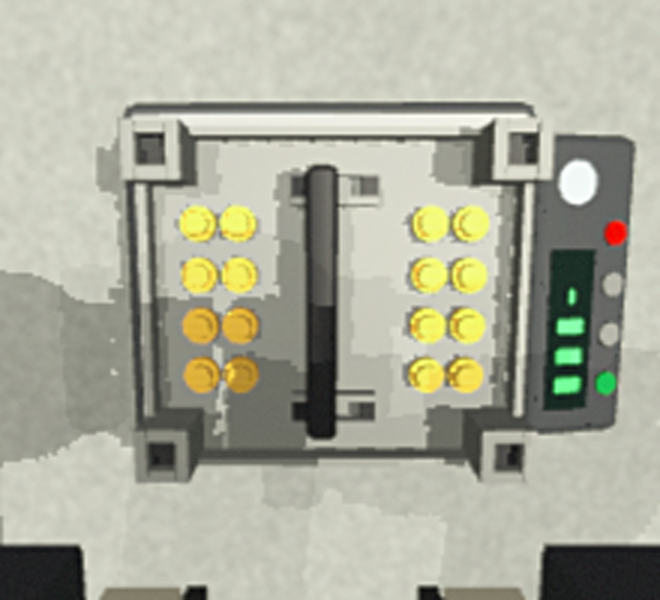

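The grey tray stands on the platform, level by eye. Sockets are at crop (150,149), (523,149), (162,456), (508,456); there are platform strips left, right and top. Checking numerically.

```bash
python3 - <<'E'
from h import *
s=dict(np.load("pics/w9.npz")); im=cv2.cvtColor(cv2.imread("pics/w9.png"),6)
c=lambda a:np.array(a)/3+[181,42]
S=lambda sx,sy:[64.5e-3*sx,54.5e-3*sy,.033]
x,e,(M,t)=fit_tray(s,c([[150,149],[523,149],[162,456],[508,456]]),[S(1,-1),S(-1,-1),S(1,1),S(-1,1)],0,[.455,-.227,6.5,.09]); print("free z",x,e.ravel())
x,e,(M,t)=fit_tray(s,c([[150,149],[523,149],[162,456],[508,456]]),[S(1,-1),S(-1,-1),S(1,1),S(-1,1)],0,[.455,-.227,6.5],z=.089); print("tray",x,e.max())
np.set_printoptions(linewidth=250)
for r in(110,125,140): print("row",r,im[42+r//1 - 0 if 0 else r+0,218:236],im[r,348:368])
for col in(250,285,330): print("col",col,im[70:92,col],im[186:202,col])
# predicted platform edges if centred under tray
q=lambda X,Y:(w2p(s,(np.array([X,Y,-.033])@M.T+t))[0])
print("left",q(.08,0),"right",q(-.08,0),"top",q(0,-.071),"bot",q(0,.071))
E
```

```text
free z [ 0.4534 -0.2263  6.5787  0.0868] [0.1701 0.0008 0.132  0.1537 0.0468 0.0302 0.0062 0.1358]
tray [ 0.4534 -0.2263  6.5784] 0.46896829617747926
row 110 [208 167 152 158 162  94  60  84 157 205 212 172 102  80 135 182 186 184] [151 153 153 141 119  76  63 124 220 225 159  87  92 101 103 107 107 105 105 104]
row 125 [204 200 199 162 154 135  79  64  89 195 210 211 137  77  87 164 171 170] [151 151 143 180 113  57  95 219 225 199 120  89  97 102 107 108  90  63  55  59]
row 140 [146 144 142 140 141 146 112  68  68 114 191 200 180 109  83 139 170 170] [149 159 204 131  63  82 189 220 203 119  84  96 103 107 109  90  50  36  42  41]
col 250 [210 208 207 209 212 214 111  82 104 151 234 237 235 231 214 212 211  88  98 191 190 186] [108 109 109 111 108  92  74  74  80 106 120 182 196 192 191 192]
col 285 [205 203 200 200 203 203 111  87 110 157 239 237 236 235 219 215 218  90  72 153 217 215] [ 23  40 112 181 179 130  74  72  76 105 109 153 185 186 182 179]
col 330 [202 200 201 201 205 208  91  88 111 153 243 241 238 237 222 218 221  94  74 133 158 157] [107 109 109 109 109  90  74  73  76 105 121 189 191 185 185 187]
left [228.6331 141.097 ] right [355.5084 141.073 ] top [292.2578  81.4918] bot [291.736  196.0673]
```

jog_arm(
  motion=[
    {"offset":[0,0,0],"roll":0,"hand":34},
    {"offset":[0,0,0],"roll":0,"hand":34},
  ],
)

```text
clock: 14.47
tool_pos: [0.4537, -0.1867, 0.3384]
orientation: [179.9, 0.0, -83.5]
force: [-0.9, -0.7, 0.1]
opening: 0.0341
```

```bash
cat >> h.py <<'E'
def sock(im,uv,half):
    """centre of a dark square socket near uv; half = rough half width px"""
    g=cv2.GaussianBlur(cv2.cvtColor(im,cv2.COLOR_RGB2GRAY).astype(np.float32),(0,0),.6); out=np.array(uv,float)
    for _ in range(3):
        n=out.copy()
        for ax in(0,1):
            t=np.arange(-1.7*half,1.7*half,.25); o=np.linspace(-.4*half,.4*half,7)
            A,B=np.meshgrid(t,o); xs,ys=(out[0]+A,out[1]+B) if ax==0 else (out[0]+B,out[1]+A)
            pr=cv2.remap(g,xs.astype(np.float32),ys.astype(np.float32),1).mean(0); d=np.gradient(pr)
            lo=t<-.5*half; hi=t>.5*half
            n[ax]=out[ax]+(t[lo][d[lo].argmin()]+t[hi][d[hi].argmax()])/2
        out=n
    return out
E
python3 - <<'E'
from h import *
o=ctrl.get_obs(); print(o["tool_pos"],o["orientation"],o["clock"],o["force"])
s=snap("wrist","w10")
S=lambda sx,sy:[64.5e-3*sx,54.5e-3*sy,.033]
L=[S(1,-1),S(-1,-1),S(1,1),S(-1,1)]
for n in("w9","w10"):
    s=dict(np.load(f"pics/{n}.npz")); im=cv2.imread(f"pics/{n}.png")[:,:,::-1].copy()
    u=np.array([sock(im,w2p(s,(np.array(l)@R.from_euler('z',6.58,degrees=True).as_matrix().T+[.4534,-.2263,.0875]))[0],5.2) for l in L])
    print((u-[181,42])*3)
    for z in(None,.089): x,e,_=fit_tray(s,u,L,0,[.455,-.227,6.5]+([.09] if z is None else []),z=z); print(x,e.max())
im=cv2.imread("pics/w8.png")[:,:,::-1].copy(); u=np.array([sock(im,p,13.5) for p in([134,147],[460,147])]); print(u,tray_in_tool(u))
E
```

```text
[ 0.4537 -0.1867  0.3384] [179.9016   0.0274 -83.5415] 14.4667 [-0.9446 -0.7207  0.072 ]
[[148.5294 146.3904]
 [521.6839 147.0461]
 [158.4341 461.9047]
 [507.8118 455.4649]]
[ 0.454  -0.2263  6.7757  0.0903] 1.2072946420508401
[ 0.454  -0.2263  6.7759] 1.416725990056193
[[132.7585 143.4877]
 [512.6942 143.8578]
 [145.7106 457.3682]
 [499.1822 457.9312]]
[ 0.4538 -0.2264  6.4562  0.0881] 0.1850309427500747
[ 0.4538 -0.2264  6.4562] 0.30814035398316264
[[133.775 147.65 ]
 [460.525 146.4  ]] (array([0.0004, 0.0045, 0.0218, 0.2139]), np.float64(2.842170943040401e-14))
```

jog_arm(
  motion=[
    {"offset":[-20,-7,0],"roll":0.02,"hand":34},
    {"offset":[-55,-18,0],"roll":0.06,"hand":34},
    {"offset":[-92,-31,5],"roll":0.1,"hand":34},
    {"offset":[-130,-44,10],"roll":0.14,"hand":34},
    {"offset":[-168,-57,15],"roll":0.18,"hand":34},
    {"offset":[-206,-70,20],"roll":0.23,"hand":34},
    {"offset":[-244,-82,21],"roll":0.23,"hand":34},
    {"offset":[-282,-95,21],"roll":0.23,"hand":34},
    {"offset":[-320,-108,21],"roll":0.23,"hand":34},
    {"offset":[-350,-118,21],"roll":0.23,"hand":34},
    {"offset":[-362,-122,21],"roll":0.23,"hand":34},
    {"offset":[-362,-122,21],"roll":0.23,"hand":34},
    {"offset":[-362,-122,21],"roll":0.23,"hand":34},
  ],
)

```text
clock: 15.6
tool_pos: [0.5344, 0.1869, 0.3169]
orientation: [179.9, -0.1, -96.6]
force: [0.7, -0.3, -0.3]
opening: 0.0341
```

```bash
python3 - <<'E'
from h import *
o=ctrl.get_obs(); print(o["tool_pos"],o["orientation"],o["clock"])
s=snap("wrist","w11"); S=lambda sx,sy:[64.5e-3*sx,54.5e-3*sy,.033]
L=[S(1,-1),S(-1,-1),S(1,1),S(-1,1)]; M=R.from_euler('yz',[-28,-6.7],degrees=True).as_matrix()
p0=w2p(s,np.array(L)@M.T+[.538,.150,.115]); 
u=np.array([sock(s["img"],p,5.5) for p in p0]); print(p0.round(1),u.round(1))
x,e,(M,t)=fit_tray(s,u,L,28,[.538,.15,-6.7,.115]); print(x,e); print(t+M@[0,0,.015])
x,y=np.clip(w2p(s,t)[0].astype(int)-[110,100],0,None); print(x,y); crop("w11","w11b",x,y,220,200,3)
E
```

```text
[0.5344 0.1869 0.3169] [179.8833  -0.1175 -96.6433] 15.6
[[223.3  86.7]
 [350.1  92.8]
 [228.6 216.6]
 [345.2 200.9]] [[224.   84.7]
 [352.9  90.5]
 [226.9 218.1]
 [348.  201.4]]
[ 0.5368  0.149  -6.8266  0.1232] [[0.9763 0.6071]
 [0.1478 0.5562]
 [1.2922 0.2083]
 [0.4229 0.4515]]
[0.5298 0.1498 0.1364]
167 48
```

View pics/w11b.png

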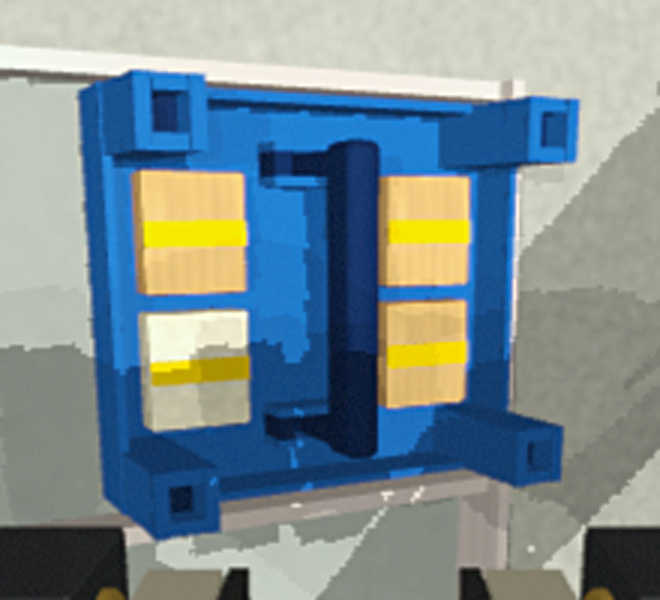

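Close view of the blue tray: sockets at crop (170,111), (553,131), (181,499), (540,454); handle from y=142 to 456, robot-side edge at x=379.

```bash
python3 - <<'E'
from h import *
s=dict(np.load("pics/w11.npz")); S=lambda sx,sy:[64.5e-3*sx,54.5e-3*sy,.033]
L=[S(1,-1),S(-1,-1),S(1,1),S(-1,1)]; c=lambda a:np.array(a)/3+[167,48]
for z in(None,.115):
    x,e,(M,t)=fit_tray(s,c([[170,111],[553,131],[181,499],[540,454]]),L,28,[.538,.15,-6.7]+([.115] if z is None else []),z=z); print(x,e.max(0))
    for h in(-.005,0,.005): print(h,((w2p(s,(np.array([[h-.006,-.05,.025],[h-.006,.05,.025]])@M.T+t))-[167,48])*3).round(), t+M@[h,0,.015])
E
```

```text
[ 0.5374  0.1484 -6.9118  0.1163] [1.3078 0.786 ]
-0.005 [[398. 139.]
 [393. 454.]] [0.526  0.1498 0.1272]
0 [[384. 139.]
 [380. 456.]] [0.5304 0.1493 0.1296]
0.005 [[370. 138.]
 [367. 458.]] [0.5348 0.1487 0.1319]
[ 0.5374  0.1485 -6.9067] [1.5568 0.526 ]
-0.005 [[398. 140.]
 [393. 454.]] [0.526  0.1499 0.1259]
0 [[384. 139.]
 [380. 455.]] [0.5304 0.1493 0.1282]
0.005 [[369. 139.]
 [367. 457.]] [0.5348 0.1488 0.1306]
```

jog_arm(
  motion=[
    {"offset":[38,-1,20],"roll":0.003,"hand":36},
    {"offset":[38,-1,60],"roll":0.003,"hand":36},
    {"offset":[38,-1,100],"roll":0.003,"hand":36},
    {"offset":[38,-1,135],"roll":0.003,"hand":36},
    {"offset":[38,-1,155],"roll":0.003,"hand":36},
    {"offset":[38,-1,165],"roll":0.003,"hand":36},
    {"offset":[38,-1,175],"roll":0.003,"hand":36},
    {"offset":[38,-1,180],"roll":0.003,"hand":36},
    {"offset":[38,-1,183],"roll":0.003,"hand":36},
    {"offset":[38,-1,183],"roll":0.003,"hand":36},
    {"offset":[38,-1,183],"roll":0.003,"hand":36},
  ],
)

```text
clock: 16.57
tool_pos: [0.5318, 0.1492, 0.1364]
orientation: [-179.9, 0.1, -96.9]
force: [0.7, -0.0, 0.7]
opening: 0.0359
```

jog_arm(
  motion=[
    {"offset":[0,0,0],"roll":0,"hand":5},
    {"offset":[0,0,0],"roll":0,"hand":5},
    {"offset":[0,0,0],"roll":0,"hand":5},
    {"offset":[0,0,0],"roll":0,"hand":5},
    {"offset":[0,0,0],"roll":0,"hand":5},
    {"offset":[0,0,0],"roll":0,"hand":5},
  ],
)

```text
clock: 17.07
tool_pos: [0.5312, 0.1491, 0.1358]
orientation: [-180.0, 0.0, -96.9]
force: [-4.1, 0.6, 5.6]
opening: 0.0165
```

jog_arm(
  motion=[
    {"offset":[0,-1,-3],"roll":0,"hand":5},
    {"offset":[0,-2,-7],"roll":0,"hand":5},
    {"offset":[0,-4,-12],"roll":0,"hand":5},
    {"offset":[0,-6,-18],"roll":0,"hand":5},
    {"offset":[0,-8,-24],"roll":0,"hand":5},
    {"offset":[0,-10,-30],"roll":0,"hand":5},
    {"offset":[0,-12,-37],"roll":0,"hand":5},
    {"offset":[0,-14,-44],"roll":0,"hand":5},
    {"offset":[0,-17,-52],"roll":0,"hand":5},
    {"offset":[0,-20,-60],"roll":0,"hand":5},
    {"offset":[0,-20,-75],"roll":0,"hand":5},
    {"offset":[0,-20,-95],"roll":0,"hand":5},
    {"offset":[0,-20,-115],"roll":0,"hand":5},
    {"offset":[0,-20,-135],"roll":0,"hand":5},
    {"offset":[0,-20,-155],"roll":0,"hand":5},
    {"offset":[0,-20,-165],"roll":0,"hand":5},
    {"offset":[0,-20,-168],"roll":0,"hand":5},
  ],
)

```text
clock: 18.48
tool_pos: [0.552, 0.1468, 0.3058]
orientation: [-179.8, 0.1, -96.9]
force: [0.0, -1.0, -3.0]
opening: 0.016
```

jog_arm(
  motion=[
    {"offset":[8,2,0],"roll":0,"hand":5},
    {"offset":[25,5,0],"roll":0,"hand":5},
    {"offset":[50,11,0],"roll":0,"hand":5},
    {"offset":[82,18,0],"roll":0,"hand":5},
    {"offset":[118,26,0],"roll":0,"hand":5},
    {"offset":[156,34,0],"roll":0,"hand":5},
    {"offset":[194,42,0],"roll":0,"hand":5},
    {"offset":[232,50,0],"roll":0,"hand":5},
    {"offset":[270,59,0],"roll":0,"hand":5},
    {"offset":[308,67,0],"roll":0,"hand":5},
    {"offset":[346,75,0],"roll":0,"hand":5},
    {"offset":[384,84,0],"roll":0,"hand":5},
    {"offset":[422,92,0],"roll":0,"hand":5},
    {"offset":[460,100,0],"roll":0,"hand":5},
    {"offset":[498,108,0],"roll":0,"hand":5},
    {"offset":[530,115,0],"roll":0,"hand":5},
    {"offset":[560,122,0],"roll":0,"hand":5},
    {"offset":[585,127,0],"roll":0,"hand":5},
    {"offset":[600,131,10],"roll":0,"hand":5},
    {"offset":[607,132,25],"roll":0,"hand":5},
  ],
)

```text
clock: 20.15
tool_pos: [0.3452, -0.4425, 0.2777]
orientation: [180.0, -0.0, -97.0]
force: [1.0, 0.7, -3.0]
opening: 0.0163
```

jog_arm(
  motion=[
    {"offset":[0,0,25],"roll":0,"hand":5},
    {"offset":[0,0,55],"roll":0,"hand":5},
    {"offset":[0,0,85],"roll":0,"hand":5},
    {"offset":[0,0,115],"roll":0,"hand":5},
    {"offset":[0,0,145],"roll":0,"hand":5},
    {"offset":[0,0,168],"roll":0,"hand":5},
    {"offset":[0,0,182],"roll":0,"hand":5},
    {"offset":[0,0,190],"roll":0,"hand":5},
    {"offset":[0,0,193],"roll":0,"hand":5},
    {"offset":[0,0,193],"roll":0,"hand":5},
  ],
)

```text
clock: 20.98
tool_pos: [0.3465, -0.4402, 0.0847]
orientation: [179.9, 0.0, -96.9]
force: [0.1, 0.5, -2.9]
opening: 0.0165
```

jog_arm(
  motion=[
    {"offset":[0,0,3],"roll":0,"hand":5},
    {"offset":[0,-2,5],"roll":0,"hand":5},
    {"offset":[0,-5,7],"roll":0,"hand":5},
    {"offset":[0,-9,10],"roll":0,"hand":5},
    {"offset":[0,-13,12],"roll":0,"hand":5},
    {"offset":[0,-17,15],"roll":0,"hand":5},
    {"offset":[0,-17,15],"roll":0,"hand":5},
  ],
)

```text
clock: 21.57
tool_pos: [0.3649, -0.4422, 0.0697]
orientation: [180.0, 0.0, -96.9]
force: [-0.2, -0.0, -2.6]
opening: 0.0117
```

jog_arm(
  motion=[
    {"offset":[0,0,-10],"roll":0,"hand":5},
    {"offset":[0,0,-30],"roll":0,"hand":5},
    {"offset":[0,0,-60],"roll":0,"hand":5},
    {"offset":[0,0,-95],"roll":0,"hand":5},
    {"offset":[0,0,-130],"roll":0,"hand":5},
    {"offset":[0,0,-165],"roll":0,"hand":5},
    {"offset":[0,0,-195],"roll":0,"hand":5},
    {"offset":[0,0,-215],"roll":0,"hand":5},
    {"offset":[0,0,-225],"roll":0,"hand":5},
    {"offset":[0,0,-230],"roll":0,"hand":5},
    {"offset":[0,0,-230],"roll":0,"hand":5},
    {"offset":[0,0,-230],"roll":0,"hand":5},
  ],
)

```text
clock: 22.57
tool_pos: [0.3638, -0.4418, 0.299]
orientation: [179.9, 0.1, -96.9]
force: [0.1, -0.1, -3.1]
opening: 0.0117
```

```bash
python3 - <<'E'
from h import *
o=ctrl.get_obs(); print(o["tool_pos"],o["orientation"],o["clock"],o["force"])
s=snap("wrist","w12")
for dx in(-12,0,12):
  for dy in(-8,0,8):
    u=np.array([sock(s["img"],[p[0]+dx,p[1]+dy],13.5) for p in([134,147],[460,147])]); print(dx,dy,u.round(1).tolist(),*tray_in_tool(u))
crop("w12","w12b",80,80,420,160,1.9)
E
```

```text
[ 0.3638 -0.4418  0.299 ] [179.9122   0.0813 -96.888 ] 22.5667 [ 0.0757 -0.1121 -3.0646]
-12 -8 [[127.2, 141.0], [457.0, 145.8]] [ 0.0019  0.0016  0.0208 -0.8159] 2.842170943040401e-14
-12 0 [[128.0, 146.4], [457.0, 145.8]] [0.0009 0.0025 0.0209 0.1048] 1.1368683772161603e-13
-12 8 [[128.0, 146.4], [456.4, 145.9]] [0.0008 0.0024 0.0212 0.0835] 3.183231456205249e-12
0 -8 [[134.2, 146.4], [456.9, 145.9]] [0.0006 0.0038 0.0235 0.085 ] 3.410605131648481e-12
0 0 [[133.8, 146.5], [457.0, 145.8]] [0.0007 0.0037 0.0233 0.1286] 5.684341886080802e-14
0 8 [[134.2, 146.5], [456.4, 145.9]] [0.0006 0.0037 0.0238 0.1071] 2.842170943040401e-14
12 -8 [[134.2, 146.4], [457.0, 145.9]] [0.0006 0.0038 0.0235 0.085 ] 3.865352482534945e-12
12 0 [[147.2, 146.3], [456.0, 146.0]] [0.0002 0.0065 0.0297 0.0431] 5.684341886080802e-14
12 8 [[146.9, 146.4], [461.4, 151.5]] [-0.0007  0.0066  0.0268 -0.9268] 5.684341886080802e-14
```

View pics/w12b.png

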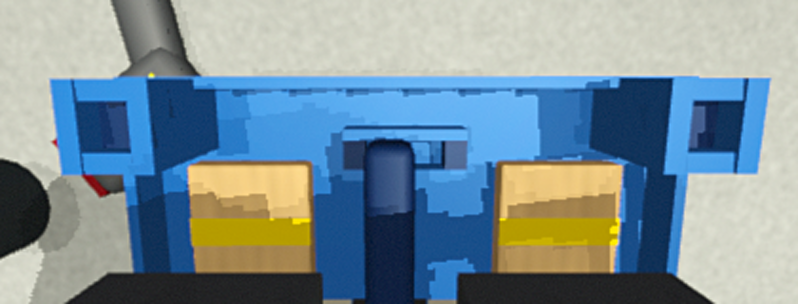

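View shows the blue tray hanging level with the handle slid in its slot. Sockets are at about crop (104,125) and (715,125).

```bash
python3 - <<'E'
from h import *
np.set_printoptions(linewidth=250)
for n,l,r in(("w8",120,447),("w12",120,443)):
    im=cv2.imread(f"pics/{n}.png").astype(float).mean(2)
    for c in(l,l+27,r,r+27):
        print(n,c,im[139:155,c-5:c+7].mean(0).round())
    for c in(134,459): print(" v",im[128:140,c-6:c+6].mean(1).round(),im[154:168,c-6:c+6].mean(1).round())
E
```

```text
w8 120 [173. 173. 174. 176. 172. 138.  91.  74.  74.  74.  75.  75.]
w8 147 [ 61.  60.  61.  60.  58.  80. 144. 179. 179. 178. 178. 178.]
w8 447 [188. 188. 189. 191. 177. 127.  87.  79.  81.  81.  82.  82.]
w8 474 [ 58.  58.  58.  56.  60. 102. 159. 184. 184. 183. 182. 182.]
 v [176. 176. 176. 177. 179. 153.  65.  49.  58.  63.  63.  62.] [ 62.  62.  61.  61.  62.  69.  70. 116. 181. 178. 175. 175. 175. 175.]
 v [187. 187. 188. 191. 192. 105.  40.  42.  46.  47.  47.  48.] [ 52.  51.  52.  52.  58.  63.  90. 170. 188. 186. 185. 185. 184. 184.]
w12 120 [140. 140. 141. 142. 137. 106.  70.  61.  61.  63.  62.  62.]
w12 147 [ 78.  78.  78.  77.  78. 104. 138. 146. 145. 145. 144. 145.]
w12 443 [164. 164. 164. 164. 160. 133. 106. 100. 101.  90.  84.  85.]
w12 470 [ 52.  52.  51.  49.  54.  94. 140. 156. 156. 154. 154. 154.]
 v [143. 143. 143. 145. 145.  90.  58.  60.  61.  66.  66.  64.] [ 60.  62.  65.  63.  58.  59.  96. 146. 144. 142. 142. 141. 141. 141.]
 v [161. 161. 162. 164. 142.  58.  39.  48.  50.  51.  50.  50.] [ 50.  50.  50.  50.  51.  67. 123. 161. 159. 157. 156. 156. 156. 156.]
```

```bash
python3 - <<'E'
from h import *
g,_=tray_in_tool(np.array([[133.95,147.2],[460.6,146.6]])); b,_=tray_in_tool(np.array([[133.7,146.4],[456.6,146.05]])); print(g*1e3,b*1e3)
d=(g-b)[:3]; yaw=np.radians(-83.5)
M=np.array([[np.cos(yaw),np.sin(yaw),0],[np.sin(yaw),-np.cos(yaw),0],[0,0,-1]])
t=np.array([.4589,-.2265,.1105])+[0,0,.058]+M@d; print("target",t)
o=ctrl.get_obs(); T=tool_T(o); print((t-o["tool_pos"])@T[:3,:3]*1e3, o["orientation"])
E
```

```text
[  0.4753   4.4136  21.8314 101.2924] [ 0.6133  3.5881 23.4747 58.656 ]
target [ 0.4581 -0.2265  0.1701]
[-224.8241  -68.1832  128.6124] [179.8633   0.0985 -96.8851]
```

jog_arm(
  motion=[
    {"offset":[-8,-2,0],"roll":-0.02,"hand":5},
    {"offset":[-24,-7,0],"roll":-0.06,"hand":5},
    {"offset":[-48,-14,0],"roll":-0.1,"hand":5},
    {"offset":[-78,-24,0],"roll":-0.14,"hand":5},
    {"offset":[-110,-33,0],"roll":-0.18,"hand":5},
    {"offset":[-142,-43,5],"roll":-0.22,"hand":5},
    {"offset":[-172,-52,15],"roll":-0.234,"hand":5},
    {"offset":[-198,-60,30],"roll":-0.234,"hand":5},
    {"offset":[-215,-65,50],"roll":-0.234,"hand":5},
    {"offset":[-223,-67.5,70],"roll":-0.234,"hand":5},
    {"offset":[-224.8,-68.2,85],"roll":-0.234,"hand":5},
    {"offset":[-224.8,-68.2,95],"roll":-0.234,"hand":5},
    {"offset":[-224.8,-68.2,100],"roll":-0.234,"hand":5},
    {"offset":[-224.8,-68.2,100],"roll":-0.234,"hand":5},
    {"offset":[-224.8,-68.2,100],"roll":-0.234,"hand":5},
    {"offset":[-224.8,-68.2,100],"roll":-0.234,"hand":5},
  ],
)

```text
clock: 23.95
tool_pos: [0.4593, -0.2278, 0.2012]
orientation: [-179.9, -0.0, -83.5]
force: [0.0, 0.2, -3.1]
opening: 0.0117
```

```bash
python3 - <<'E'
from h import *
a=[]
for i in range(6):
    o=ctrl.get_obs(); a.append(np.r_[o["tool_pos"],o["orientation"][2]]); snap("wrist")
a=np.array(a); print(a)
T=tool_T(o); print((np.array([.4581,-.2265,.1701])-a.mean(0)[:3])@T[:3,:3]*1e3)
E
```

```text
[[  0.4593  -0.2278   0.2012 -83.489 ]
 [  0.4593  -0.2278   0.2013 -83.4973]
 [  0.4592  -0.2277   0.2012 -83.4952]
 [  0.4592  -0.2277   0.2011 -83.4937]
 [  0.4591  -0.2276   0.201  -83.491 ]
 [  0.459   -0.2275   0.2009 -83.4896]]
[-1.3111  0.9815 31.0377]
```

jog_arm(
  motion=[
    {"offset":[0,0,5],"roll":0,"hand":5},
    {"offset":[0,0,8],"roll":0,"hand":5},
    {"offset":[0,0,10],"roll":0,"hand":5},
    {"offset":[0,0,10],"roll":0,"hand":5},
    {"offset":[0,0,10],"roll":0,"hand":5},
    {"offset":[0,0,10],"roll":0,"hand":5},
    {"offset":[0,0,10],"roll":0,"hand":5},
    {"offset":[0,0,10],"roll":0,"hand":5},
  ],
)

```text
clock: 24.92
tool_pos: [0.459, -0.2273, 0.1905]
orientation: [-180.0, -0.0, -83.5]
force: [-0.5, -0.6, -3.6]
opening: 0.0119
```

```bash
python3 - <<'E'
from h import *
for i in range(3):
    o=ctrl.get_obs(); T=tool_T(o); print(o["tool_pos"],o["orientation"],(np.array([.4581,-.2265,.1701])-o["tool_pos"])@T[:3,:3]*1e3); snap("wrist","w13")
E
```

```text
[ 0.459  -0.2273  0.1905] [-179.9842   -0.0053  -83.4636] [-0.9149  0.8316 20.3897]
[ 0.4589 -0.2273  0.1905] [-179.9923   -0.0051  -83.4653] [-0.9317  0.7447 20.3658]
[ 0.459  -0.2273  0.1905] [-179.9882   -0.0019  -83.4668] [-0.9008  0.7694 20.3783]
```

jog_arm(
  motion=[
    {"offset":[-0.9,0.8,2],"roll":0,"hand":5},
    {"offset":[-0.9,0.8,4],"roll":0,"hand":5},
    {"offset":[-0.9,0.8,6],"roll":0,"hand":5},
    {"offset":[-0.9,0.8,8],"roll":0,"hand":5},
    {"offset":[-0.9,0.8,10],"roll":0,"hand":5},
    {"offset":[-0.9,0.8,11],"roll":0,"hand":5},
    {"offset":[-0.9,0.8,12],"roll":0,"hand":5},
    {"offset":[-0.9,0.8,13],"roll":0,"hand":5},
    {"offset":[-0.9,0.8,14],"roll":0,"hand":5},
    {"offset":[-0.9,0.8,14],"roll":0,"hand":5},
  ],
)

```text
clock: 25.9
tool_pos: [0.4579, -0.2265, 0.1762]
orientation: [180.0, 0.0, -83.5]
force: [-0.9, -0.1, -3.7]
opening: 0.0115
```

jog_arm(
  motion=[
    {"offset":[0,0,0.8],"roll":0,"hand":5},
    {"offset":[0,0,1.6],"roll":0,"hand":5},
    {"offset":[0,0,2.4],"roll":0,"hand":5},
    {"offset":[0,0,3.2],"roll":0,"hand":5},
    {"offset":[0,0,4],"roll":0,"hand":5},
    {"offset":[0,0,4],"roll":0,"hand":5},
  ],
)

```text
clock: 26.4
tool_pos: [0.4579, -0.2265, 0.1722]
orientation: [180.0, 0.0, -83.5]
force: [-0.4, 0.4, -2.6]
opening: 0.0118
```

jog_arm(
  motion=[
    {"offset":[0,0,0.7],"roll":0,"hand":5},
    {"offset":[0,0,1.4],"roll":0,"hand":5},
    {"offset":[0,0,2],"roll":0,"hand":5},
    {"offset":[0,0,2],"roll":0,"hand":5},
  ],
)

```text
clock: 26.73
tool_pos: [0.458, -0.2265, 0.1703]
orientation: [180.0, 0.0, -83.5]
force: [0.5, 0.7, -2.9]
opening: 0.0116
```

jog_arm(
  motion=[
    {"offset":[0,0,0.5],"roll":0,"hand":5},
    {"offset":[0,0,1],"roll":0,"hand":5},
    {"offset":[0,0,1.5],"roll":0,"hand":5},
    {"offset":[0,0,1.5],"roll":0,"hand":5},
  ],
)

```text
clock: 27.07
tool_pos: [0.4588, -0.2265, 0.17]
orientation: [-179.9, -0.0, -83.4]
force: [-1.1, 2.5, 6.3]
opening: 0.0117
```

jog_arm(
  motion=[
    {"offset":[0,0,0],"roll":0,"hand":20},
    {"offset":[0,0,0],"roll":0,"hand":34},
    {"offset":[0,0,0],"roll":0,"hand":34},
    {"offset":[0,0,0],"roll":0,"hand":34},
    {"offset":[0,0,-10],"roll":0,"hand":34},
    {"offset":[0,0,-30],"roll":0,"hand":34},
    {"offset":[0,0,-60],"roll":0,"hand":34},
    {"offset":[-10,0,-100],"roll":0,"hand":34},
    {"offset":[-20,0,-140],"roll":0,"hand":34},
    {"offset":[-30,0,-180],"roll":0,"hand":34},
    {"offset":[-40,0,-220],"roll":0,"hand":34},
    {"offset":[-40,0,-230],"roll":0,"hand":34},
    {"offset":[-40,0,-230],"roll":0,"hand":34},
    {"offset":[-40,0,-230],"roll":0,"hand":34},
    {"offset":[-40,0,-230],"roll":0,"hand":34},
  ],
)

```text
clock: 28.32
tool_pos: [0.453, -0.1867, 0.3983]
orientation: [179.9, 0.0, -83.5]
force: [0.3, -0.1, -0.3]
opening: 0.034
```

```bash
python3 - <<'E'
from h import *
o=ctrl.get_obs(); print(o["tool_pos"],o["orientation"],o["clock"],o["force"])
s=snap("wrist","w14"); b=snap("side","s14")
S=lambda sx,sy:[64.5e-3*sx,54.5e-3*sy,.033]; L=[S(1,-1),S(-1,-1),S(1,1),S(-1,1)]
u=np.array([sock(s["img"],w2p(s,np.array(l)@R.from_euler('z',6.5,degrees=True).as_matrix().T+[.4538,-.2264,.147])[0],6) for l in L]); print(u.round(1))
for z in(None,.147): x,e,_=fit_tray(s,u,L,0,[.455,-.227,6.5]+([.147] if z is None else []),z=z); print(x,e.max())
p=w2p(b,[.455,-.227,.1])[0].astype(int); x,y=p-[60,65]
A=cv2.resize(s["img"][0:300,150:450],(400,400)); B=cv2.resize(b["img"][y:y+130,x:x+130],(400,400),interpolation=cv2.INTER_CUBIC)
cv2.imwrite("pics/v12.png",np.hstack([A,B])[:,:,::-1])
E
```

```text
[ 0.453  -0.1867  0.3983] [179.9469   0.0278 -83.4703] 28.3167 [ 0.3442 -0.15   -0.3414]
[[224.9  89.6]
 [350.9  89.6]
 [227.4 195.8]
 [346.3 193.5]]
[ 0.4545 -0.2264  6.6376  0.1489] 1.0964943578476323
[ 0.4545 -0.2263  6.6378] 1.396201969461373
```

View pics/v12.png

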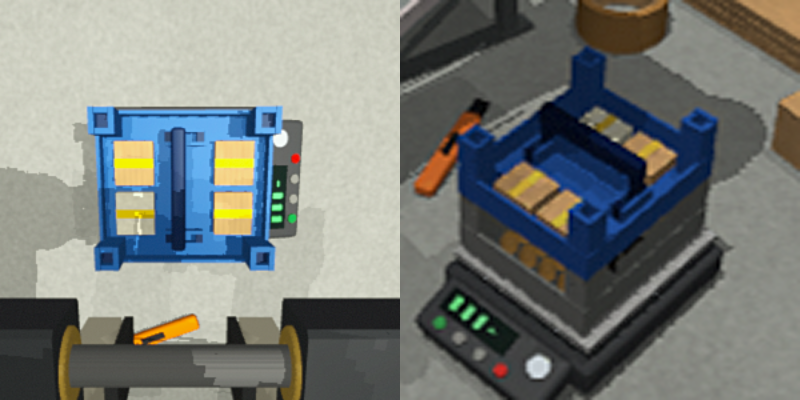

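The blue tray is seated level on the grey one, flush at the posts in the side view. Its fitted position is within 1 mm of the grey's, and its height of 0.149 m fits home (0.147), not perched (0.155). Handing in.

```bash
python3 -c "
from plant import order; print(order.close_job())"
```

```text
the job is handed in; nothing more can be done
None
```

The kit is stacked on the scale and the job is handed in, at about 28 s of the 64 s allowed. No verdict was reported.

**What I did**
- I took both trays from the rack by their handles. Each came off still tipped, jammed in the pads, so I levelled it against the free table right of the scale.
- I measured how each tray hung in the hand with the wrist camera, then set the grey tray on the platform and lowered the blue tray's pins into its sockets.

**Last checks**
- **Grey tray:** in the wrist view it was level and centred on the platform within about 1 mm. The edge fit came out about 1.5 px wide on each side; that was symmetric, so I did not pursue it.
- **Blue tray:** it took load at the expected home height (tool at 0.170 m against 0.1701 m predicted). The final fit put its centre within 1 mm of the grey's, turned 0.2° relative to it, at a height of 0.147–0.149 m. Home is 0.147 m; perched on the posts would be 0.155 m.
- **Forces:** readings at the ends of moves stayed under 10 N.

**Less certain**
- That last automatic socket fit was noisier than the others, with residuals of 1.1–1.4 px.
- Two estimates of the grey tray's position differed by about 1 mm, and two of the platform's by about 3 mm. I averaged the platform ones and placed the blue tray relative to where I released the grey.
- I did not measure the bystanders again afterwards. The tool path kept clear of them, and I saw no sign of any having moved.

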